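# Lay the wide catalogue stand flat

## Task

The board of the wide catalogue stand on the issue desk is propped up on its ratchet, which lets it go up but not down. Lift the board by its handle bar, up past the top notch until the catch lets go, then lower it gently all the way down flat and let go of it. Leave the narrow catalogue stand as it is.

Things in the scene. Friction and masses are not known exactly. Their poses are not given: they have to be found in the camera images.
- wide_stand: Fixed grey steel frame, 270 mm (x) by 260 mm (y), of the WIDE stand; plywood board 260 x 184 x 10 mm on it. Origin: middle of its underside, on the desk. x: level, from bar side to hinge side, away from the robot within 18 deg; z up. Hinge axis along y at x +125, z 90 mm. Toothed quadrant with sprung catch 8 to 26 mm outside the board's +y edge, to 190 mm high. Left or right of the narrow stand.
- wide_bar (a point): Middle of the wide board's handle: round steel bar, 12 mm diameter, 104 mm long, parallel to the hinge, 250 mm from it in the board's plane; end rods leave a 60 mm gap to the board. Frame x = 125 - 250 cos(angle) mm, height = 90 + 250 sin(angle) mm. Pinch it from above at its middle, fingers in front and behind; it turns between the fingers, so the gripper can point down all along the arc.
- wide_board (a joint): Wide board's angle, rad: 0 flat (stop), grows as the bar rises, stop at 1.35. Notches at about 0.32, 0.52, 0.72, 0.92; it starts in the lowest. It rises freely; let go, it drops to the notch below and goes no lower. Lifted past about 1.15 the catch snaps out and stays out until the board is flat (under 0.1), so it can be lowered, and falls if let go. Weight at the bar 2 to 4 N.
- narrow_bar (a point): Middle of the same kind of bar (12 mm diameter, 104 mm long) on the NARROW stand: the same make, board only 140 mm wide, propped one notch higher; leave it as it is.

How it is judged:
On the way:
1. the wide board is lifted past the top notch (beyond 1.1 rad) (value of joint wide_board above 1.1 rad), for 0.1 s.
At the end, for the whole second after the job is handed in: the wide board lies flat on its frame (within 0.05 rad, 12 mm at the bar) and let go; the narrow stand's bar is within 20 mm of where it was (value of joint wide_board below 0.05 rad and distance of narrow_bar from where it was at the start of the episode below 0.02 m); the robot touches nothing.
It fails at once if the wide board is dropped: it comes down on its frame (below 0.25 rad) faster than 2 rad/s, about 0.5 m/s at the bar (value of joint wide_board below 0.25 rad and velocity of joint wide_board below -2 rad/s).
It fails at once if the narrow stand's board is moved: its bar by more than 30 mm (distance of narrow_bar from where it was at the start of the episode above 0.03 m).
It also fails if it takes over 45 s, if anything falls off the work surface, if the arm or the gripper's body presses on something with over 40 N, if the wrist force passes 120 N, or if a joint passes its speed limit or range.

## Robot

A 6-joint arm with a two-finger parallel gripper is mounted at the origin on the work surface. World frame = base frame: x ahead of the robot, y to its left, z up, the work surface at z = 0. Lengths are in m, angles in rad, forces in N, time in s.
With the tool pointing down it reaches from about 0.325 to 0.9 m from the base axis. Payload 3.5 kg.
Tool frame: the origin (TCP) lies between the finger pads; the fingertips stand 22 mm ahead of it and the grasp point (between the pads) lies 3 mm ahead of it; z points along the fingers, y is the direction in which the jaws open and shut (so a half turn about z gives the same grasp; the last joint's range is limited). The gripper opens to 85 mm and grips with 20 to 120 N. Pads are 22 mm wide; open, the fingers measure 114 mm over their backs; the gripper's body (76 mm by 85 mm) begins 54 mm behind the grasp point. The pads swing forward as they close: fully open they stand 13 mm farther back than shut.
Start: joints at [1.036, 0.276, -0.026, 1.268, 0, 1.467], TCP at [0.262, 0.568, 0.253] pointing down, gripper open.
Joint ranges: [-3.12, 3.12], [-0.85, 1.88], [-1.08, 1.24], [-1.95, 2.15], [-1.57, 1.53], [-3.14, 3.14]. Speed limits (rad/s): [2.57, 2.57, 3.14, 3.14, 3.14, 3.14].

## Interface

Orientations are given as a unit quaternion [w, x, y, z].
In Python, from cell import robot gives the robot as it stands. The module is installed in compiled form; this text tells all that it offers.
- The arm moves only by the shell command python3 -m crank 'ROWS' [OPENING] [FORCE]. ROWS is JSON, a list of rows, each a list of 2 entries, a list of its own where there are three numbers: the shift along the world's x, y, z each as a share of 0.5 m, from -1 to 1, then the turn, a rotation vector about the world's x, y, z each as a share of 60 degrees, from -1 to 1. A call has 1 to 5 rows; each row is the pose to reach, as a shift and turn from the pose measured when the call began; what a row does not reach only later rows make up. A row lasts 1/8 s, in which the tool goes at most 62.5 mm and 10.7 degrees, less where a joint would pass 70% of its speed; a pose out of reach is approached as far as the arm can. A call with a number of a shift or a turn outside -1 to 1 is refused whole. A call with a gripper value outside its range is refused whole. OPENING is the opening, from -1 (shut) to 1 (fully open), set as the call begins (- or left out, the last holds). The fingers move at their own pace and stop on an object; FORCE is the grip in N (left out, the last holds). Time passes only in rows, so rows that repeat a pose let the fingers close. It gives the time, the measured TCP pose, the force and the opening at its end, in the units of the state.
- robot.sense(): the state, without advancing time (a new reading comes with each control period).
- robot.grab_frame(name): name is "scene" or "top" or "wrist"; returns the picture (384x512x3 uint8, blue, green, red); there is no depth.
- robot.camera_info(name): a dict with "fx", "fy", "cx", "cy" (pixels), "extrinsics" (4x4, takes a point from world to camera coordinates). Camera axes: x right, y down, z forward; pixel columns grow to the right and rows downward; lengths in m; the calibration is good to about 2 mm. A picture is of the moment at which its call begins: read the wrist's pose just before it. camera_info takes no time and is no camera call; for the wrist camera it gives the pose at the moment of the call.
- robot.finish_job(): hands the job in, once; it reports no verdict.
The state is a dict: "time_s": time; "joints": joint angles; "qd": joint speeds; "joint_efforts": joint torques, N m; "tool_pos": TCP position; "tool_rot": TCP orientation; "contact_force": force on the tool from outside, world axes, zero at the start; "wrist_torque": the same for the moment, N m; "grip_width": opening from 0.0 (shut) to 1.0 (fully open).
Only numpy, scipy, OpenCV 4.12 (cv2) and the standard library are available. Lean on these libraries where they do the work, as an engineer would, in place of code of your own. Each camera call takes 0.05 s, during which the arm holds its last target. There are 200 camera calls.

## Working session

There is one attempt and no reset: what is moved stays moved. The work goes in short steps, Python scripts to look and compute and a shell command to move; the robot and the scene stay as the last step left them, time stands still between calls to the robot, and variables do not carry over. Pictures are saved under pics/ and viewed, about 8 in all and at most 12, crops included, and the job is handed in when it is done.

```bash
mkdir -p pics; python3 - <<'E'
from cell import robot
import cv2,numpy as np
s=robot.sense();print(s)
for n in("scene","top"):
    cv2.imwrite(f"pics/{n}0.png",robot.grab_frame(n));c=robot.camera_info(n);print(n,c["fx"],c["cx"],c["cy"],np.round(c["extrinsics"],3).tolist())
a=np.hstack([cv2.imread("pics/scene0.png"),cv2.imread("pics/top0.png")])
E
```

```text
{'time_s': 0.0, 'joints': array([ 1.03559881e+00,  2.77155531e-01, -2.79154308e-02,  1.26802074e+00,
        1.70017146e-05,  1.46736666e+00]), 'qd': array([ 0.00104057,  0.00024438, -0.00053104,  0.00100953,  0.00080691,
        0.00071468]), 'joint_efforts': array([-3.90817449e-04, -4.45508337e+01,  2.95203924e+01,  1.64912862e-02,
       -1.84187029e-04,  2.45100622e-06]), 'tool_pos': array([0.26118423, 0.56698169, 0.2521294 ]), 'tool_rot': array([-3.68347661e-04,  2.14210787e-01,  9.76786784e-01, -1.08700548e-03]), 'contact_force': array([-0.12991973,  0.15797348, -0.43731928]), 'wrist_torque': array([-0.00654539, -0.03903184,  0.00713051]), 'grip_width': 1.0035007490285246}
scene 386.0838539731686 249.58845764881895 192.10739641488692 [[0.798, 0.602, 0.002, -0.423], [0.507, -0.67, -0.542, -0.246], [-0.325, 0.433, -0.841, 1.368], [0.0, 0.0, 0.0, 1.0]]
top 424.07234911313253 263.2465887297746 187.05141527865612 [[-0.037, -0.999, -0.002, 0.004], [-0.976, 0.037, -0.216, 0.591], [0.216, -0.006, -0.976, 1.0], [0.0, 0.0, 0.0, 1.0]]
```

View pics/top0.png

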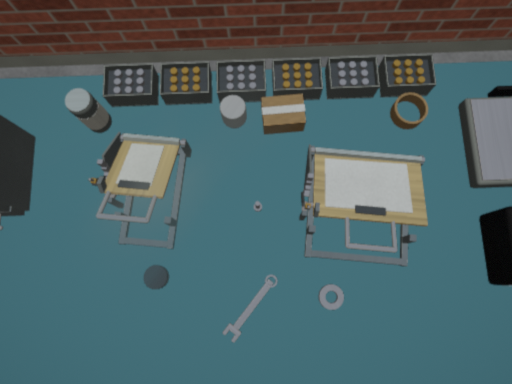

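View pics/scene0.png

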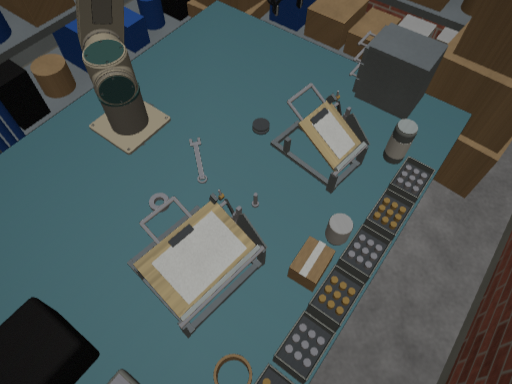

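The top view shows the wide stand on the right: bar around (347..395, 248), hinge edge about (312,150)-(422,158). The narrow stand is on the left.

```bash
cat > h.py <<'E'
import numpy as np,cv2
from cell import robot
def ray(c,uv,z):
    E=np.array(c["extrinsics"]);R,t=E[:3,:3],E[:3,3]
    o=-R.T@t;d=R.T@np.array([(uv[0]-c["cx"])/c["fx"],(uv[1]-c["cy"])/c["fy"],1]);return o+d*(z-o[2])/d[2]
def proj(c,p):
    E=np.array(c["extrinsics"]);q=E[:3,:3]@np.array(p)+E[:3,3];return np.array([c["fx"]*q[0]/q[2]+c["cx"],c["fy"]*q[1]/q[2]+c["cy"]])
E
python3 - <<'E'
from h import *
c=robot.camera_info("top")
for uv in[(347,248),(395,249)]:print(ray(c,uv,.169))
for uv in[(312,151),(423,158)]:print("h",ray(c,uv,.09))
for uv in[(306,257),(407,263)]:print("f",ray(c,uv,.0))
s=robot.camera_info("scene");p=(ray(c,(347,248),.169)+ray(c,(395,249),.169))/2
print(proj(s,ray(c,(347,248),.169)),proj(s,ray(c,(395,249),.169)))
a=cv2.imread("pics/top0.png")[135:275,290:440];b=cv2.imread("pics/scene0.png")[180:330,120:270]
cv2.imwrite("pics/c.png",np.hstack([cv2.resize(a,(400,373),interpolation=2),cv2.resize(b,(373,373),interpolation=2)]))
E
```

```text
[ 0.42454014 -0.19553707  0.169     ]
[ 0.41847359 -0.30020324  0.169     ]
h [ 0.67283084 -0.14298117  0.09      ]
h [ 0.64434131 -0.4174329   0.09      ]
f [ 0.41695814 -0.12164397  0.        ]
f [ 0.39216711 -0.37942337  0.        ]
[172.19034837 195.6482198 ] [141.40421664 222.78544322]
```

View pics/c.png

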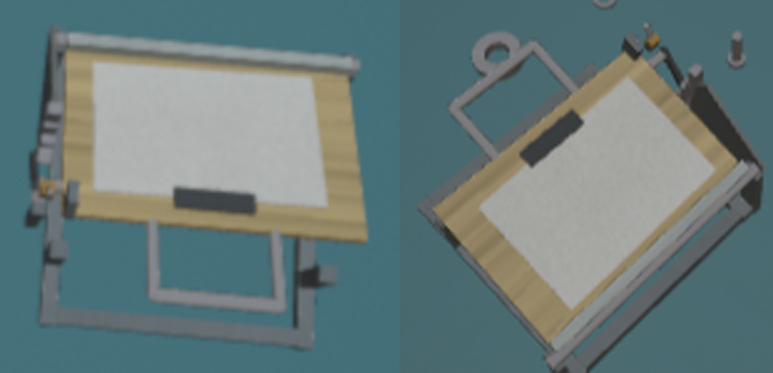

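Bar middle ≈ (0.4235, −0.248, 0.169) and frame yaw ≈ −0.1 rad. The measured bar length of 105 mm, the bar-to-hinge distance and the scene reprojection all agree. Next I go above it, turning the jaws along the stand's x (−71°).

```bash

python3 -m crank '[[[0.1,-0.55,0.2],[0,0,-0.7]],[[0.1,-0.55,0.2],[0,0,-0.7]],[[0.1,-0.55,0.2],[0,0,-0.7]],[[0.1,-0.55,0.2],[0,0,-0.7]],[[0.1,-0.55,0.2],[0,0,-0.7]]]' 0.1 40
python3 -m crank '[[[0.1,-0.55,0],[0,0,-0.48]],[[0.1,-0.55,0],[0,0,-0.48]],[[0.1,-0.55,0],[0,0,-0.48]],[[0.1,-0.55,0],[0,0,-0.48]],[[0.1,-0.55,0],[0,0,-0.48]]]'
python3 -m crank '[[[0.06,-0.5,-0.05],[0,0,0]],[[0.06,-0.5,-0.05],[0,0,0]],[[0.06,-0.5,-0.05],[0,0,0]],[[0.06,-0.5,-0.05],[0,0,0]],[[0.06,-0.5,-0.05],[0,0,0]]]'
python3 - <<'E'
from h import *
from scipy.spatial.transform import Rotation as R
s=robot.sense();c=robot.camera_info("wrist");cv2.imwrite("pics/w1.png",robot.grab_frame("wrist"))
print(s["tool_pos"],R.from_quat(s["tool_rot"],scalar_first=True).as_matrix().round(3),s["joints"].round(2),s["time_s"])
for p in[(.4285,-.196,.169),(.4185,-.3,.169)]:print(proj(c,p))
E
```

```text
time_s: 0.72
tool_pos: [0.3111, 0.29, 0.3528]
tool_rot: [-0.0, 0.551, 0.835, -0.001]
contact_force: [0.3, -0.0, 0.2]
grip_width: 0.546
time_s: 1.35
tool_pos: [0.3608, 0.0125, 0.3525]
tool_rot: [-0.001, 0.742, 0.67, -0.001]
contact_force: [0.1, 0.1, 0.6]
grip_width: 0.553
time_s: 1.98
tool_pos: [0.3904, -0.2407, 0.3262]
tool_rot: [-0.001, 0.744, 0.668, -0.001]
contact_force: [-0.2, -0.1, 0.6]
grip_width: 0.553
[ 0.39044694 -0.24069348  0.32617196] [[ 0.107  0.994 -0.003]
 [ 0.994 -0.107  0.001]
 [ 0.    -0.004 -1.   ]] [-0.69 -0.05 -0.24  1.38 -0.    0.99] 1.975
[298.2665929  128.06014611]
[295.29131934 243.72564644]
```

View pics/w1.png

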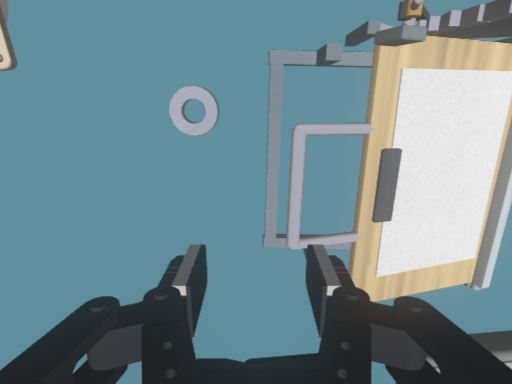

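The wrist view shows the bar from (298,128) to (294,243), within 1–2 px of the prediction. Moving over, descending and gripping.

```bash

python3 -m crank '[[[0.066,-0.015,-0.05],[0,0,0]],[[0.066,-0.015,-0.14],[0,0,0]],[[0.066,-0.015,-0.23],[0,0,0]],[[0.066,-0.015,-0.308],[0,0,0]],[[0.066,-0.015,-0.308],[0,0,0]]]'
python3 -m crank '[[[0,0,0],[0,0,0]],[[0,0,0],[0,0,0]],[[0,0,0],[0,0,0]],[[0,0,0],[0,0,0]],[[0,0,0],[0,0,0]]]' -1 40
python3 - <<'E'
from h import *
s=robot.sense();cv2.imwrite("pics/w2.png",robot.grab_frame("wrist"));print(s["tool_pos"],s["contact_force"])
p=s["tool_pos"]-[0,0,.003];print(np.arcsin((p[2]-.09)/.25))
a=np.array([.995,-.1])
for th in np.arange(.3,1.26,.1):
    print(round(th,2),np.round(np.r_[a*.25*(np.cos(.32)-np.cos(th)),.25*(np.sin(th)-np.sin(.32))]/.5,3))
E
```

```text
time_s: 2.65
tool_pos: [0.4208, -0.2433, 0.1695]
tool_rot: [-0.006, 0.743, 0.67, -0.002]
contact_force: [-0.7, 0.6, 0.4]
grip_width: 0.547
time_s: 3.28
tool_pos: [0.4242, -0.2436, 0.1717]
tool_rot: [-0.003, 0.743, 0.67, 0.002]
contact_force: [7.0, 3.0, -2.9]
grip_width: 0.127
[ 0.42415674 -0.24355825  0.17165513] [ 7.04832233  3.04308722 -2.90730883]
0.3200568309193619
0.3 [-0.003  0.    -0.01 ]
0.4 [ 0.014 -0.001  0.037]
0.5 [ 0.036 -0.004  0.082]
0.6 [ 0.062 -0.006  0.125]
0.7 [ 0.092 -0.009  0.165]
0.8 [ 0.126 -0.013  0.201]
0.9 [ 0.163 -0.016  0.234]
1.0 [ 0.203 -0.02   0.263]
1.1 [ 0.247 -0.025  0.288]
1.2 [ 0.292 -0.029  0.309]
```

View pics/w2.png

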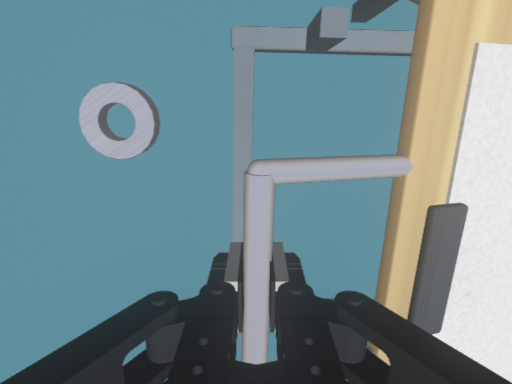

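The bar at column ~258 sits between the pads, and the width (~11 mm) fits it. Lifting along the arc.

```bash

python3 -m crank '[[[0.008,-0.001,0.02],[0,0,0]],[[0.022,-0.002,0.055],[0,0,0]],[[0.036,-0.004,0.082],[0,0,0]],[[0.049,-0.005,0.104],[0,0,0]],[[0.062,-0.006,0.125],[0,0,0]]]'
cat >g.py <<'E'
from h import *
s=robot.sense();p=s["tool_pos"];f=np.array([.4242,-.2436]);a=np.array([.995,-.1])
x=(p[:2]-f)@a-.25*np.cos(.32);z=p[2]-.093;th=np.arctan2(z,-x);print("angle",th,"r",np.hypot(x,z),"lat",(p[:2]-f)@[.1,.995],s["grip_width"],s["contact_force"].round(1),s["time_s"])
import sys
for t in map(float,sys.argv[1:]):
    b=np.array([.4242,-.2436])+a*.25*(np.cos(.32)-np.cos(t));print(t,((np.r_[b,.093+.25*np.sin(t)]-p)/.5).round(3))
E
python3 g.py .7 .8 .9 1.0 1.1 1.2 1.25
```

```text
time_s: 3.95
tool_pos: [0.4547, -0.2474, 0.235]
tool_rot: [-0.003, 0.743, 0.669, -0.0]
contact_force: [-3.5, -3.4, -2.8]
grip_width: 0.126
angle 0.6020311258551384 r 0.250660652959263 lat -0.000768661613026808 0.12613644104298796 [-3.5 -3.4 -2.8] 3.95
0.7 [ 0.031 -0.002  0.038]
0.8 [ 0.065 -0.005  0.075]
0.9 [ 0.102 -0.009  0.108]
1.0 [ 0.142 -0.013  0.137]
1.1 [ 0.186 -0.017  0.162]
1.2 [ 0.231 -0.022  0.182]
1.25 [ 0.254 -0.024  0.191]
```

```bash

python3 -m crank '[[[0.031,-0.002,0.038],[0,0,0]],[[0.065,-0.005,0.075],[0,0,0]],[[0.102,-0.009,0.108],[0,0,0]],[[0.142,-0.013,0.137],[0,0,0]],[[0.186,-0.017,0.162],[0,0,0]]]'
python3 g.py 1.15 1.2 1.23 1.25
```

```text
time_s: 4.58
tool_pos: [0.5471, -0.259, 0.3192]
tool_rot: [-0.0, 0.744, 0.669, -0.003]
contact_force: [-6.6, -10.3, 3.4]
grip_width: 0.125
angle 1.1059031601728402 r 0.25304670242767147 lat -0.00299192613111328 0.12488644642993701 [ -6.6 -10.3   3.4] 4.575
1.15 [0.023 0.004 0.004]
1.2 [0.046 0.001 0.014]
1.23 [ 0.06  -0.     0.019]
1.25 [ 0.069 -0.001  0.022]
```

```bash

python3 -m crank '[[[0.023,0.003,0.006],[0,0,0]],[[0.046,0.001,0.014],[0,0,0]],[[0.069,0,0.022],[0,0,0]],[[0.069,0,0.022],[0,0,0]],[[0.069,0,0.022],[0,0,0]]]'
python3 g.py 1.2 1.1 1.0 0.9 0.8
python3 - <<'E'
from h import *
a=robot.grab_frame("scene")[120:330,90:330];b=robot.grab_frame("wrist");cv2.imwrite("pics/s3.png",np.hstack([cv2.resize(a,(439,384)),b[:,:360]]))
E
```

```text
time_s: 5.2
tool_pos: [0.5823, -0.2628, 0.3336]
tool_rot: [0.004, 0.744, 0.668, -0.006]
contact_force: [-3.4, -9.0, 5.6]
grip_width: 0.122
angle 1.2569496976258496 r 0.25296246253599425 lat -0.0032724412177054137 0.12174214532495398 [-3.4 -9.   5.6] 5.2
1.2 [-0.024  0.009 -0.015]
1.1 [-0.07   0.014 -0.036]
1.0 [-0.113  0.018 -0.06 ]
0.9 [-0.153  0.022 -0.09 ]
0.8 [-0.191  0.026 -0.123]
```

View pics/s3.png

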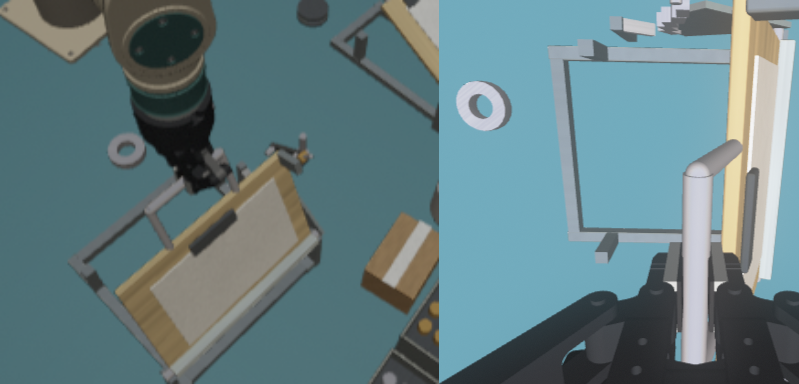

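The bar is held and the board is steep (~1.25 rad). The catch arm looks swung outward. Lowering.

```bash

python3 -m crank '[[[-0.024,0.003,-0.013],[0,0,0]],[[-0.070,0.008,-0.034],[0,0,0]],[[-0.113,0.012,-0.059],[0,0,0]],[[-0.153,0.016,-0.089],[0,0,0]],[[-0.191,0.02,-0.122],[0,0,0]]]'
python3 g.py .75 .7 .65 .6 .55 .5 .4 .3
```

```text
time_s: 5.92
tool_pos: [0.4866, -0.2505, 0.273]
tool_rot: [0.003, 0.744, 0.668, -0.003]
contact_force: [0.8, 4.6, -1.2]
grip_width: 0.125
angle 0.800942110963284 r 0.25075439619132306 lat -0.0006614985438591084 0.12530799673428408 [ 0.8  4.6 -1.2] 5.925
0.75 [-0.017  0.003 -0.019]
0.7 [-0.033  0.005 -0.038]
0.65 [-0.049  0.006 -0.057]
0.6 [-0.063  0.008 -0.078]
0.55 [-0.077  0.009 -0.099]
0.5 [-0.089  0.01  -0.12 ]
0.4 [-0.111  0.012 -0.165]
0.3 [-0.128  0.014 -0.212]
```

Past the 0.92 notch with low force, so the catch is out.

```bash

python3 -m crank '[[[-0.033,0.004,-0.038],[0,0,0]],[[-0.063,0.006,-0.078],[0,0,0]],[[-0.089,0.008,-0.120],[0,0,0]],[[-0.111,0.01,-0.165],[0,0,0]],[[-0.128,0.012,-0.212],[0,0,0]]]'
python3 g.py .25 .2 .15 .1 .05 0 -.01
```

```text
time_s: 6.55
tool_pos: [0.4227, -0.2425, 0.1664]
tool_rot: [0.002, 0.744, 0.668, -0.0]
contact_force: [2.2, 4.3, -0.0]
grip_width: 0.128
angle 0.29804961320686907 r 0.2499461345455654 lat 0.0009889392285334698 0.12829992863503023 [ 2.2  4.3 -0. ] 6.55
0.25 [-0.007 -0.001 -0.023]
0.2 [-0.012 -0.001 -0.047]
0.15 [-0.017 -0.    -0.072]
0.1 [-0.02  -0.    -0.097]
0.05 [-0.022  0.    -0.122]
0.0 [-0.022  0.    -0.147]
-0.01 [-0.022  0.    -0.152]
```

```bash

python3 -m crank '[[[-0.007,0,-0.023],[0,0,0]],[[-0.012,0,-0.047],[0,0,0]],[[-0.017,0,-0.072],[0,0,0]],[[-0.020,0,-0.097],[0,0,0]],[[-0.022,0,-0.122],[0,0,0]]]'
python3 g.py .05 0.02 0 -.01
```

```text
time_s: 7.18
tool_pos: [0.4119, -0.2411, 0.1044]
tool_rot: [0.002, 0.743, 0.669, 0.001]
contact_force: [2.2, 5.2, -1.2]
grip_width: 0.123
angle 0.04561441886182904 r 0.25006091311988043 lat 0.001219559549804776 0.12287206096698372 [ 2.2  5.2 -1.2] 7.175
0.05 [-0.    -0.002  0.002]
0.02 [-0.001 -0.002 -0.013]
0.0 [-0.001 -0.002 -0.023]
-0.01 [-0.001 -0.002 -0.028]
```

```bash

python3 -m crank '[[[0,0,-0.010],[0,0,0]],[[0,0,-0.018],[0,0,0]],[[0,0,-0.024],[0,0,0]],[[0,0,-0.024],[0,0,0]]]'
python3 g.py 0
```

```text
time_s: 7.68
tool_pos: [0.4117, -0.2411, 0.0936]
tool_rot: [0.001, 0.743, 0.669, 0.001]
contact_force: [-2.7, 4.2, 6.8]
grip_width: 0.124
angle 0.002252723523130884 r 0.2499561016175444 lat 0.0012666186038617654 0.12387698677160816 [-2.7  4.2  6.8] 7.675
0.0 [-0.    -0.003 -0.001]
```

Flat on the stop (the upward force rose to 6.8 N). Releasing to part opening, then straight up.

```bash

python3 -m crank '[[[0,0,0],[0,0,0]],[[0,0,0],[0,0,0]],[[0,0,0],[0,0,0]],[[0,0,0],[0,0,0]]]' 0
python3 -m crank '[[[0,0,0.04],[0,0,0]],[[0,0,0.12],[0,0,0]],[[0,0,0.22],[0,0,0]],[[-0.05,0,0.34],[0,0,0]],[[-0.05,0,0.34],[0,0,0]]]'
python3 -m crank '[[[0,0,0],[0,0,0]],[[0,0,0],[0,0,0]]]'
python3 - <<'E'
from h import *
a=robot.grab_frame("top");b=robot.grab_frame("wrist")
old=cv2.imread("pics/top0.png")[120:260,80:200]
cv2.imwrite("pics/e.png",np.hstack([cv2.resize(a,(512,384)),cv2.resize(b,(288,216)) if 0 else cv2.resize(b,(288,384))]))
print("narrow diff",np.abs(a[120:260,90:200].astype(int)-cv2.imread("pics/top0.png")[120:260,90:200]).mean(),robot.sense()["contact_force"])
c=robot.camera_info("wrist")
# bar ends predicted if flat / at .32
for th in(0,.1,.32):
    m=np.array([.4242,-.2480])+np.array([.995,-.1])*.25*(np.cos(.32)-np.cos(th))
    print(th,[proj(c,np.r_[m+k*np.array([.1,.995]),.09+.25*np.sin(th)]).round() for k in(.052,-.052)])
E
```

```text
time_s: 8.18
tool_pos: [0.4118, -0.2413, 0.0936]
tool_rot: [0.001, 0.743, 0.669, 0.001]
contact_force: [-0.1, 0.2, -0.3]
grip_width: 0.5
time_s: 8.8
tool_pos: [0.3884, -0.2433, 0.2687]
tool_rot: [0.006, 0.744, 0.668, 0.001]
contact_force: [0.1, -0.1, 0.9]
grip_width: 0.501
time_s: 9.05
tool_pos: [0.3881, -0.243, 0.2675]
tool_rot: [0.005, 0.744, 0.669, 0.001]
contact_force: [0.0, -0.5, -0.2]
grip_width: 0.501
narrow diff 1.9841774891774893 [-1.25665654 -0.20698108 -0.36200467]
0 [array([283., 122.]), array([281., 231.])]
0.1 [array([287., 125.]), array([284., 243.])]
0.32 [array([312., 133.]), array([306., 273.])]
```

View pics/e.png

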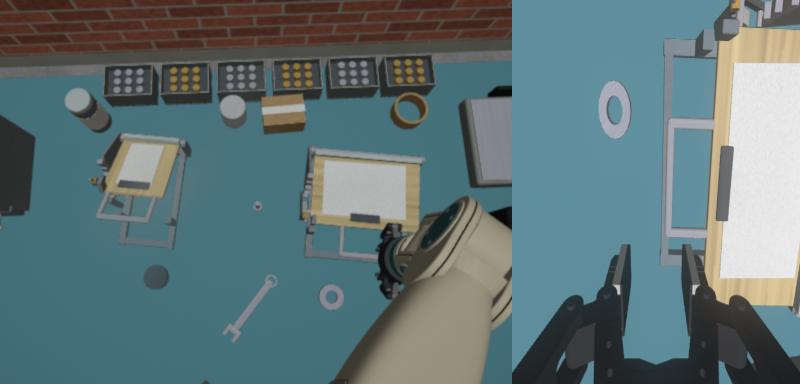

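The bar's ends in the wrist view at about (281,122) and (281,233) match the flat prediction, and the narrow stand looks unchanged. The gripper is clear.

```bash
python3 -c "
from cell import robot
print(robot.finish_job())"
```

```text
the job is handed in; nothing more can be done
None
```

The wide board now lies flat and released, and I handed the job in at about 9 s of the 45 s allowed. `finish_job` gives no verdict, so success rests on my own checks.

- **Lift:** I pinched the wide bar from above and raised the board along its arc to about 1.25 rad, going by the tool position. The catch let go: on the way down the board passed every notch with little force.
- **Lowering:** I brought it down at about 0.8 rad/s or slower until it met its stop. The tool then read an angle of 0.002 rad and the upward force rose to about 7 N.
- **Last checks:**
  - After I let go and backed off, the bar's ends in the wrist picture were within about 2 px of where a flat board would put them.
  - The gripper was clear of everything, with contact force near zero (within sensor noise of about 1 N).
  - The narrow stand looked unchanged in the top view. I compared it by eye and by average pixel difference (about 2 grey levels), and did not measure its bar's position again.
- **Disagreement:** near the top of the lift there was a sideways force of about 10 N and a 3 mm sideways offset. This suggests my estimate of the stand's yaw (−0.1 rad) was slightly off; it caused no trouble.

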